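# Press the sight window flush into its sloped bezel

### The job

Put the rectangular frosted glass sight window into the rectangular pocket of the sloped plate on the inspection stand, then press it down against the stiff seat until it is fully home, flush with the plate all round. Leave it there, let go, and leave the other things on the bench where they are.

Things in the scene. Friction and masses are not known exactly. Their poses are not given: they have to be found in the camera images.
- window: Loose rectangular frosted pale glass block, 56 (x) x 40 (y) x 20 mm thick (z), thin steel band round the lower part of its sides, about 0.12 kg, lying flat on the bench, band low. Either end may go uphill in the pocket. Origin: centre of its underside. Grip the upper part of its sides, best across the 40 mm.
- pocket (a point): Centre of the pocket's mouth, in the sloped plate's upper face, 77 mm above the bench. z: the plate's outward normal, leaning 25 deg from vertical to the stand's front (robot side); x: uphill along the plate; y: level across. Pocket 61 (x) x 45 (y) mm, mouth bevelled 3 mm. The black seat's top is 11 mm below the mouth at the start (window 9 mm proud), 20 mm when fully down (window flush).
- seat (a joint): How far the seat in the pocket has been pressed down along the pocket's -z: 0 at the start, 0.009 m at its hard stop. It holds by friction: it gives at about 8 N of push (the window's weight alone does not move it), and stays where it is left.
- stand: Fixed angled stand, dark steel base 150 (x) x 140 (y) x 12 mm, carrying the sloped aluminium plate, 140 mm along the slope x 130 across x 30 thick, flat face, low edge at -x (top 48 mm high), high edge at +x (107 mm high), pocket in its middle. Origin: centre of the base's underside; the pocket's mouth is at (-13, 0, 77) mm.
- coupling: Bystander: loose grey resin drive coupling, round, stepped, 52 mm across its foot, 40 mm tall; origin at the centre of its underside. Not to be disturbed.
- roundglass: Bystander: loose round frosted glass disc, 48 mm across, 14 mm thick; it belongs to another stand; origin at the centre of its underside. Not to be disturbed.
There are look-alikes about, which are no part of the job. Leave any yellow look-alike of the window alone.

How it is judged (in metres and radians):
On the way:
1. the window has entered the pocket square, at least 4 mm deep, with the seat not yet pressed down (less than 4 mm) (x of window in the frame of pocket between -0.005 and 0.005 m and y of window in the frame of pocket between -0.005 and 0.005 m and angle between the x axis of window and the x axis of pocket, either way round below 0.15 rad and z of window in the frame of pocket below -0.004 m and value of joint seat below 0.004 m), for 0.05 s.
At the end, for the whole second after the job is handed in: The window rests in the pocket, centred within 5 mm and square within 0.15 rad, flush: its underside at least 18.2 mm below the pocket's mouth (upper face at most 1.8 mm proud), its face parallel to the plate within 0.06 rad, the seat pressed down by more than 7.2 mm, all at rest (x of window in the frame of pocket between -0.005 and 0.005 m and y of window in the frame of pocket between -0.005 and 0.005 m and angle between the x axis of window and the x axis of pocket, either way round below 0.15 rad and z of window in the frame of pocket below -0.0182 m and angle between the z axis of window and the z axis of pocket, either way round below 0.06 rad and value of joint seat above 0.0072 m and linear speed of window below 0.02 m/s); the robot touches nothing.
It fails at once if the drive coupling is moved more than 15 mm (distance of coupling from where it was at the start of the episode above 0.015 m).
It fails at once if the round glass is moved more than 15 mm (distance of roundglass from where it was at the start of the episode above 0.015 m).
It also fails if it takes over 51 s, if anything falls off the work surface, if the arm or the gripper's body presses on something with over 40 N, if the wrist force passes 120 N, or if a joint passes its speed limit or range.

### The arm

A 6-joint arm with a two-finger parallel gripper is mounted at the origin on the work surface. World frame = base frame: x ahead of the robot, y to its left, z up, the work surface at z = 0. Lengths are in m, angles in degrees, forces in N, time in s.
With the tool pointing down it reaches from about 0.275 to 0.725 m from the base axis. Payload 15.9 kg.
Tool frame: the origin (TCP) lies midway between the tips of the shut fingers; the grasp point (between the pads) lies manip.pinch_z behind it (manip.pinch_z is the distance from the TCP to the grasp point, in m); y points along the fingers, z is the direction in which the jaws open and shut, and the axes are right-handed (so a half turn about y gives the same grasp; the last joint's range is limited). The gripper opens to 85 mm and grips with 20 to 120 N. Pads are 22 mm wide; open, the fingers measure 114 mm over their backs; the gripper's body (76 mm by 85 mm) begins 54 mm behind the grasp point. The pads swing forward as they close: fully open they stand 13 mm farther back than shut.
Start: joints at [63.656, 12.198, -1.971, 75.831, 0, 90], TCP at [0.222, 0.448, 0.231] pointing down, gripper open.
Joint ranges: [-170.91, 170.91], [-42.67, 98.43], [-65.05, 77.54], [-120.47, 116.71], [-90, 82.35], [-180, 180]. Speed limits (degrees/s): [108.29, 108.29, 136.94, 147.25, 180, 180].

### API

Orientations are given as [roll, pitch, yaw] about the fixed x, y, z axes, in that order (R = Rz(yaw) Ry(pitch) Rx(roll)).
In Python, from rig import manip gives the robot as it stands.
- The arm moves only by the tool apply_moves, never from a script. Its argument "deltas" is a list that holds one entry, the list of rows, each a list of 4 numbers: the shift along the tool's x, y, z in mm, then the turn about the tool's y in rad. In form: [[[dx, dy, dz, roll], ...]]. A call has 1 to 8 rows; each row shifts and turns the commanded pose from where the row before left it, along the tool's axes as they then stand; what a row does not reach is not made up. A row lasts 1/12 s, in which the tool goes at most 41.7 mm and 7.16 degrees, less where a joint would pass 70% of its speed; a pose out of reach is approached as far as the arm can. A call with a gripper value outside its range is refused whole. "jaw" is the finger opening in mm, from 0 to 85.4, set as the call begins (left out, the last holds). The fingers move at their own pace and stop on an object; "newtons" is the grip in N (left out, the last holds). Time passes only in rows, so rows that do not move let the fingers close. It gives the time, the measured TCP pose, the force and the opening at its end, in the units of the state.
- manip.observe(): the state, without advancing time (a new reading comes with each control period).
- manip.snapshot(name): name is "side" or "top"; returns (picture, depth): 420x560x3 uint8, blue, green, red; 420x560 float32, m along the optical axis (not along the pixel's ray), 0 where there is no reading.
- manip.calibration(name): a dict with "mtx" (3x3 intrinsics, pixels), "distortion" ([k1, k2, p1, p2, k3] as OpenCV has them; the pictures are not rectified), "pose" (4x4, takes a point from camera to world coordinates). Camera axes: x right, y up, looking along -z (the intrinsics and any distortion apply to the point x, -y, -z); pixel columns grow to the right and rows downward; lengths in m; the calibration is good to about 2 mm. A picture is of the moment at which its call begins. calibration takes no time and is no camera call.
- manip.job_done(): hands the job in, once; it reports no verdict.
The state is a dict: "time": time; "q": joint angles; "joint_vel": joint speeds; "joint_efforts": joint torques, N m; "tcp_pos": TCP position; "orientation": TCP orientation; "contact_force": force on the tool from outside, world axes, zero at the start; "moment": the same for the moment, N m; "opening": finger opening in m.
Only numpy, scipy, OpenCV 4.12 (cv2) and the standard library are available. Lean on these libraries where they do the work, as an engineer would, in place of code of your own. Each camera call takes 0.05 s, during which the arm holds its last target. There are 200 camera calls.

## Working session

There is one attempt and no reset: what is moved stays moved. The work goes in short steps, Python scripts to look and compute and a tool call to move; the robot and the scene stay as the last step left them, time stands still between calls to the robot, and variables do not carry over. Pictures are saved under pics/ and viewed, on a budget of 10 in all, crops included, one or two more only if the job needs it, and the job is handed in when it is done.

Besides the shell and the picture viewer there is one more tool, called after ">>>" as a command line: name --argument value ..., lists and objects as JSON in quotes. apply_moves: Moves the arm, as the interface text tells. Its arguments: {"type":"object","properties":{"deltas":{"type":"array"},"jaw":{"type":"number"},"newtons":{"type":"number"}},"required":["deltas"]}

```bash
ls; mkdir -p pics; python3 - <<'E'
from rig import manip
import cv2,numpy as np
s=manip.observe();print(s, manip.pinch_z)
for n in("top","side"):
    im,d=manip.snapshot(n);cv2.imwrite(f"pics/{n}0.png",im);np.savez(f"{n}0.npz",im=im,d=d)
    c=manip.calibration(n);print(n,c)
E
```

```text
pics
{'time': 0.0, 'q': array([ 6.36557488e+01,  1.22248091e+01, -2.00836354e+00,  7.58321033e+01,
       -9.12796495e-04,  9.00003197e+01]), 'joint_vel': array([-0.05225479,  0.06083011,  0.01058671, -0.00395674, -0.05382082,
       -0.03401352]), 'joint_efforts': array([ 5.13543491e-04, -6.86156130e+01,  4.87123060e+01,  1.73005695e-02,
        1.57454979e-04,  4.94487182e-06]), 'tcp_pos': array([0.22173203, 0.44775836, 0.23081526]), 'orientation': array([-9.00652759e+01, -9.13160125e-04, -2.63445699e+01]), 'contact_force': array([-0.84115628,  0.04315646, -0.47879371]), 'moment': array([ 0.04268389, -0.02573719, -0.03102215]), 'opening': 0.08560106498739263} 0.0187
top {'mtx': array([[472.97087498,   0.        , 271.23307875],
       [  0.        , 472.97087498, 213.67685189],
       [  0.        ,   0.        ,   1.        ]]), 'distortion': array([0.02254535, 0.        , 0.        , 0.        , 0.        ]), 'pose': array([[-0.0197332 ,  0.99892028, -0.04205788,  0.55485859],
       [-0.99975463, -0.0192913 ,  0.01088722, -0.00401305],
       [ 0.01006411,  0.0422624 ,  0.99905586,  0.96600967],
       [ 0.        ,  0.        ,  0.        ,  1.        ]])}
side {'mtx': array([[413.89543173,   0.        , 275.01280273],
       [  0.        , 413.89543173, 206.58421267],
       [  0.        ,   0.        ,   1.        ]]), 'distortion': array([-0.02325461,  0.        ,  0.        ,  0.        ,  0.        ]), 'pose': array([[ 0.99439453,  0.03398581, -0.10012234,  0.50107847],
       [-0.10279667,  0.53237275, -0.84024526, -0.60700688],
       [ 0.02474598,  0.84582754,  0.53288218,  0.48628706],
       [ 0.        ,  0.        ,  0.        ,  1.        ]])}
```

View pics/top0.png

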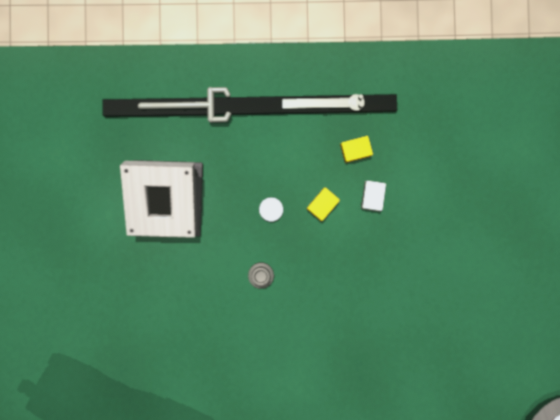

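View pics/side0.png

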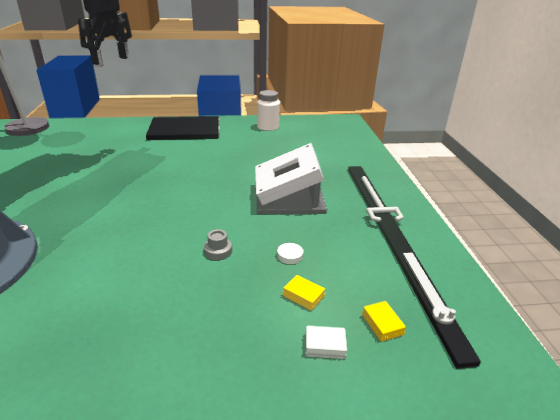

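Top view: window candidates are the white block (374,196), the yellow look-alikes (323,204) and (357,149), and the round disc (271,209). The side view has the same block at (326,342). The description (rectangular, frosted pale, not yellow) picks the white block. The stand is at (160,200) in the top view, with its dark pocket at (159,201).

```bash
cat > h.py <<'E'
from rig import manip
import cv2,numpy as np
def ray(n,px):
    c=manip.calibration(n);u=cv2.undistortPoints(np.float32(px).reshape(-1,1,2),c["mtx"],c["distortion"]).reshape(-1,2)
    d=np.c_[u[:,0],-u[:,1],-np.ones(len(u))]@c["pose"][:3,:3].T
    return c["pose"][:3,3],d
def onplane(n,px,p0,nrm):
    o,d=ray(n,px);t=((np.asarray(p0)-o)@nrm)/(d@nrm);return o+d*t[:,None]
def onz(n,px,z): return onplane(n,px,[0,0,z],np.array([0,0,1.]))
def cloud(n,depth,mask):
    v,u=np.nonzero(mask&(depth>0));o,d=ray(n,np.c_[u,v]);return o+d*depth[v,u][:,None]
def biggest(mask,x0,y0,x1,y1):
    m=np.zeros(mask.shape,np.uint8);m[y0:y1,x0:x1]=mask[y0:y1,x0:x1]
    cs,_=cv2.findContours(m,cv2.RETR_EXTERNAL,cv2.CHAIN_APPROX_NONE);return max(cs,key=cv2.contourArea)
E
python3 - <<'E'
from h import *
f=np.load("top0.npz");im,d=f["im"],f["d"]
hsv=cv2.cvtColor(im,cv2.COLOR_BGR2HSV)
# window
for thr in(150,200):
    m=((hsv[...,1]<70)&(hsv[...,2]>thr)).astype(np.uint8)
    c=biggest(m,345,170,405,225);b=cv2.boxPoints(cv2.minAreaRect(c))
    p=onz("top",b,.02);print("win",thr,p.mean(0).round(4),[np.linalg.norm(p[i]-p[i-1]).round(4) for i in range(4)]);print(b.round(1).tolist(),p.round(4).tolist())
mm=np.zeros(m.shape,np.uint8);cv2.drawContours(mm,[c],-1,1,-1);mm=cv2.erode(mm,np.ones((5,5)))>0
pc=cloud("top",d,mm);print("win depth z",np.median(pc,0).round(4),len(pc))
# plate plane
m=((hsv[...,1]<70)&(hsv[...,2]>130)).astype(np.uint8)
c=biggest(m,100,140,215,255);mm=np.zeros(m.shape,np.uint8);cv2.drawContours(mm,[c],-1,1,-1)
pl=cv2.erode(mm*m,np.ones((7,7)))>0
pc=cloud("top",d,pl);c0=np.median(pc,0)
for _ in range(3):
    c0=pc.mean(0);w,v,vt=np.linalg.svd(pc-c0,full_matrices=False);n=vt[2]*np.sign(vt[2,2]);r=(pc-c0)@n;pc=pc[abs(r)<max(2*r.std(),.001)]
print("plane",c0.round(4),n.round(4),np.degrees(np.arccos(n[2])).round(2),"resid",r.std().round(5),len(pc))
g=cv2.cvtColor(im,cv2.COLOR_BGR2GRAY)
for thr in(60,100):
    c2=biggest((g<thr).astype(np.uint8),140,178,178,224);b=cv2.boxPoints(cv2.minAreaRect(c2));p=onplane("top",b,c0,n)
    print("pocket",thr,p.mean(0).round(4),[np.linalg.norm(p[i]-p[i-1]).round(4) for i in range(4)]);print(p.round(4).tolist())
    e=p[1]-p[0];
b=cv2.boxPoints(cv2.minAreaRect(c));p=onplane("top",b,c0,n);print("plate",p.mean(0).round(4),p.round(4).tolist())
a=cv2.resize(im[165:230,335:415],None,fx=5,fy=5,interpolation=2);q=cv2.resize(im[150:250,110:215],None,fx=4,fy=4,interpolation=2)
o=np.zeros((400,820,3),np.uint8);o[:325,:400]=a;o[:400,400:820]=q;cv2.imwrite("pics/crop1.png",cv2.resize(o,(800,390)))
E
```

```text
win 150 [ 0.6283 -0.2213  0.02  ] [np.float64(0.0422), np.float64(0.0583), np.float64(0.0423), np.float64(0.0583)]
[[361.6000061035156, 207.89999389648438], [365.5, 179.3000030517578], [386.3999938964844, 182.10000610351562], [382.5, 210.6999969482422]] [[0.6028, -0.1957, 0.02], [0.6603, -0.2052, 0.02], [0.6537, -0.247, 0.02], [0.5963, -0.2375, 0.02]]
win 200 [ 0.628  -0.2213  0.02  ] [np.float64(0.0383), np.float64(0.0543), np.float64(0.0383), np.float64(0.0543)]
[[362.70001220703125, 207.1999969482422], [366.29998779296875, 180.5], [385.29998779296875, 183.10000610351562], [381.6000061035156, 209.8000030517578]] [[0.6042, -0.198, 0.02], [0.6577, -0.2068, 0.02], [0.6518, -0.2447, 0.02], [0.5983, -0.2358, 0.02]]
win depth z [ 0.6281 -0.2217  0.0196] 326
plane [0.6232 0.1982 0.0785] [-0.4223  0.0213  0.9062] 25.01 resid 0.00128 2900
pocket 60 [0.6217 0.1971 0.0778] [np.float64(0.0398), np.float64(0.0524), np.float64(0.0389), np.float64(0.0524)]
[[0.5985, 0.2198, 0.0665], [0.6457, 0.2138, 0.0886], [0.6449, 0.175, 0.0891], [0.5977, 0.18, 0.067]]
pocket 100 [0.6208 0.1979 0.0774] [np.float64(0.0566), np.float64(0.0427), np.float64(0.0565), np.float64(0.0438)]
[[0.6458, 0.2176, 0.0885], [0.6471, 0.175, 0.0901], [0.596, 0.1776, 0.0663], [0.5946, 0.2214, 0.0646]]
plate [0.6224 0.2007 0.0781] [[0.6935, 0.2603, 0.1098], [0.6909, 0.1247, 0.1117], [0.5512, 0.1365, 0.0464], [0.5542, 0.2815, 0.0444]]
```

View pics/crop1.png

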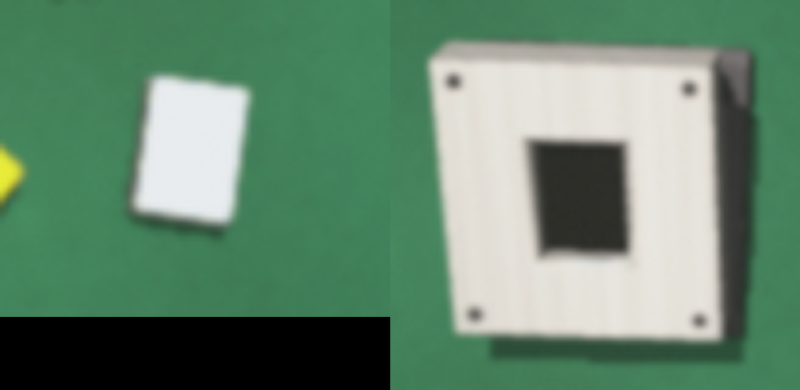

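The crop confirms a plain white rectangular block with its long side near world x, and the yellow ones well clear of it. The plate's four screws show at about (453,81), (690,89), (700,320) and (475,314) in the crop. I'll use them for the plate's centre and yaw.

```bash
python3 - <<'E'
from h import *
f=np.load("top0.npz");im=f["im"];g=cv2.cvtColor(im,cv2.COLOR_BGR2GRAY).astype(float)
c0=np.array([.6232,.1982,.0785]);n=np.array([-.4223,.0213,.9062])
P=[]
for X,Y in((453,81),(690,89),(700,320),(475,314)):
    u,v=110+(X/.9756-400)/4,150+Y/.975/4;u0,v0=int(round(u)),int(round(v))
    w=g[v0-3:v0+4,u0-3:u0+4];w=np.clip(np.percentile(w,70)-w-10,0,None);yy,xx=np.mgrid[v0-3:v0+4,u0-3:u0+4]
    P.append([(w*xx).sum()/w.sum(),(w*yy).sum()/w.sum()])
p=onplane("top",P,c0,n);print(np.round(P,1).tolist(),p.round(4).tolist(),"centre",p.mean(0).round(4))
print("sides",[np.linalg.norm(p[i]-p[i-1]).round(4) for i in range(4)])
up=(p[0]+p[1]-p[2]-p[3]);ac=(p[0]+p[3]-p[1]-p[2]);print("yaw up",np.degrees(np.arctan2(up[1],up[0])),"yaw across",np.degrees(np.arctan2(-ac[0],ac[1])),"slope",np.degrees(np.arctan2(up[2],np.hypot(*up[:2]))))
# side view: window + pocket
f=np.load("side0.npz");im=f["im"];d=f["d"];hsv=cv2.cvtColor(im,cv2.COLOR_BGR2HSV)
m=((hsv[...,1]<60)&(hsv[...,2]>200)).astype(np.uint8);c=biggest(m,295,315,360,370)
M=cv2.moments(c);print("side win",onz("side",[[M['m10']/M['m00'],M['m01']/M['m00']]],.02).round(4))
g=cv2.cvtColor(im,cv2.COLOR_BGR2GRAY);c=biggest((g<90).astype(np.uint8),265,145,320,185);M=cv2.moments(c)
print("side pocket",cv2.boundingRect(c),onplane("side",[[M['m10']/M['m00'],M['m01']/M['m00']]],c0,n).round(4))
E
```

```text
[[125.7, 170.4], [186.2, 172.3], [188.8, 231.8], [131.2, 230.2]] [[0.6754, 0.2507, 0.1016], [0.67, 0.1408, 0.1017], [0.5614, 0.1456, 0.051], [0.5667, 0.2561, 0.0508]] centre [0.6184 0.1983 0.0763]
sides [np.float64(0.1201), np.float64(0.11), np.float64(0.12), np.float64(0.1106)]
yaw up -2.6858292232943857 yaw across -2.769396505579478 slope 25.013823567439953
side win [[ 0.6246 -0.2225  0.02  ]]
side pocket (275, 163, 24, 13) [[0.6181 0.19   0.0763]]
```

>>> apply_moves --deltas '[[[0,0,0,-0.1],[0,0,0,-0.1],[0,0,0,-0.1]]]' --jaw 64 --newtons 40

```text
time: 0.35
tcp_pos: [0.2218, 0.4479, 0.231]
orientation: [-90.0, 0.0, -8.9]
contact_force: [0.3, -0.0, -0.2]
opening: 0.0643
```

>>> apply_moves --deltas '[[[21,0,-25,0],[21,0,-25,0],[21,0,-25,0],[21,0,-25,0],[21,0,-25,0],[21,0,-25,0],[21,0,-25,0],[21,0,-25,0]]]'

```text
time: 1.02
tcp_pos: [0.3563, 0.2223, 0.2312]
orientation: [-90.0, 0.0, -9.1]
contact_force: [0.2, 0.9, -1.0]
opening: 0.0639
```

>>> apply_moves --deltas '[[[21,0,-25,0],[21,0,-25,0],[21,0,-25,0],[21,0,-25,0],[21,0,-25,0],[21,0,-25,0],[21,0,-25,0],[21,0,-25,0]]]'

```text
time: 1.68
tcp_pos: [0.4903, -0.002, 0.2311]
orientation: [-90.0, 0.0, -9.2]
contact_force: [0.1, 1.4, 0.8]
opening: 0.064
```

>>> apply_moves --deltas '[[[21,5,-25,0],[21,10,-25,0],[21,15,-25,0],[21,15,-25,0],[21,15,-25,0],[21,15,-25,0],[21,15,-25,0],[21,10,-24,0]]]'

```text
time: 2.35
tcp_pos: [0.624, -0.2249, 0.1293]
orientation: [-90.0, 0.1, -9.2]
contact_force: [0.5, 0.7, 0.4]
opening: 0.0638
```

```bash
python3 - <<'E'
from rig import manip
s=manip.observe();print(s["q"].round(1),s["tcp_pos"].round(4),s["orientation"].round(2),s["contact_force"].round(2),s["opening"])
E
```

```text
[-19.8  33.8  15.2  71.5  -0.  -10.6] [ 0.624  -0.2249  0.1293] [-89.98   0.11  -9.17] [0.47 0.69 0.37] 0.06380064897398052
```

>>> apply_moves --deltas '[[[1,20,1.5,0],[1,20,1.5,0],[0.5,20,0.5,0],[0,20,0,0],[0,15,0,0],[0,10,0,0],[0,8,0,0],[0,5,0,0]]]'

```text
time: 3.02
tcp_pos: [0.6269, -0.2203, 0.0125]
orientation: [-90.0, 0.0, -9.2]
contact_force: [0.0, -0.7, 0.8]
opening: 0.0638
```

```bash
python3 - <<'E'
from h import *
s=manip.observe();print(s["tcp_pos"].round(4),s["contact_force"].round(2))
im,d=manip.snapshot("side");a=cv2.resize(im[270:380,250:400],None,fx=4,fy=4,interpolation=2);cv2.imwrite("pics/s1.png",a)
E
```

```text
[ 0.6269 -0.2203  0.0125] [ 0.01 -0.71  0.8 ]
```

View pics/s1.png

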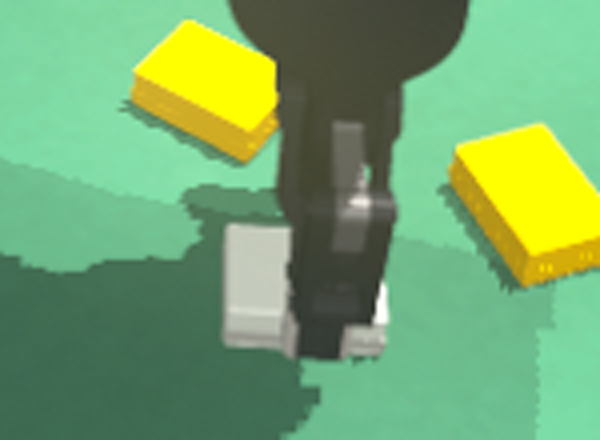

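The side crop shows the fingers straddling the window near its middle (tip at crop (320,355), window from 225 to 385), clear of both yellow blocks.

>>> apply_moves --deltas '[[[-1,4.5,-1,0],[0,0,0,0]]]'

```text
time: 3.23
tcp_pos: [0.626, -0.2214, 0.0088]
orientation: [-90.0, -0.0, -9.2]
contact_force: [-0.2, -0.4, 0.1]
opening: 0.0639
```

>>> apply_moves --deltas '[[[0,0,0,0],[0,0,0,0],[0,0,0,0],[0,0,0,0],[0,0,0,0],[0,0,0,0],[0,0,0,0],[0,0,0,0]]]' --jaw 30 --newtons 30

```text
time: 3.9
tcp_pos: [0.6265, -0.2214, 0.0096]
orientation: [-90.0, -0.1, -9.2]
contact_force: [-1.2, 1.2, 5.6]
opening: 0.0393
```

>>> apply_moves --deltas '[[[0,-5,0,0],[0,-10,0,0],[0,-15,0,0],[0,-20,0,0],[0,-30,0,0],[0,-40,0,0],[0,-40,0,0],[0,0,0,0]]]'

```text
time: 4.57
tcp_pos: [0.6287, -0.2222, 0.1782]
orientation: [-90.1, -0.6, -9.2]
contact_force: [2.0, 0.2, -0.1]
opening: 0.0392
```

```bash
python3 - <<'E'
from h import *
s=manip.observe();print(s["tcp_pos"].round(4),s["contact_force"].round(2),s["opening"])
im,d=manip.snapshot("side");np.savez("s2.npz",im=im,d=d);a=cv2.resize(im[180:380,220:420],None,fx=3,fy=3,interpolation=2);cv2.imwrite("pics/s2.png",a)
E
```

```text
[ 0.6287 -0.2222  0.1782] [ 1.96  0.18 -0.09] 0.039170918974412126
```

View pics/s2.png

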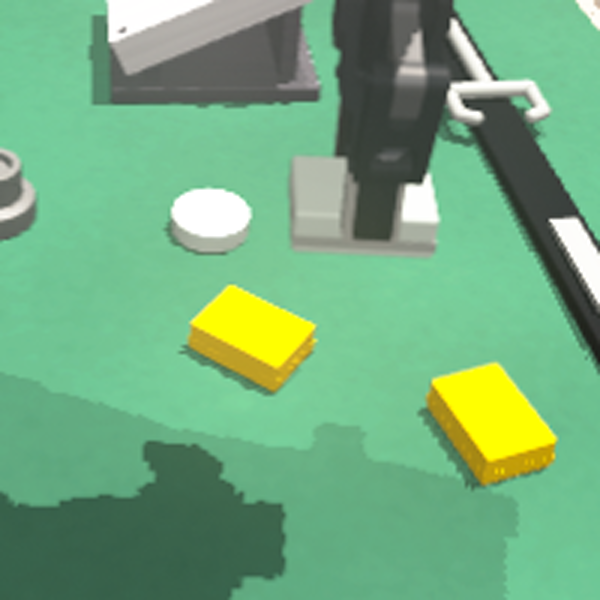

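The side crop shows the window held level, pads clear of its band, centred on the fingers. Since the moves can't tilt the tool, I'll tilt the window 25° in the grip by pressing its uphill end on the plate's side margin, then carry it to the pocket.

>>> apply_moves --deltas '[[[0,0,0,-0.113],[-2,0,20,0],[-2,0,31,0],[-2,0,31,0],[-2,0,31,0],[-2,0,31,0],[-2,0,31,0],[-2,0,31,0]]]'

```text
time: 5.28
tcp_pos: [0.621, -0.0134, 0.1684]
orientation: [-90.0, 0.0, -2.7]
contact_force: [0.7, 1.5, -1.5]
opening: 0.0391
```

>>> apply_moves --deltas '[[[-2,0,31,0],[-2,0,31,0],[-2,0,31,0],[-2,0,31,0],[-2,0,31,0],[-1,0,11.5,0],[0,0,0,0],[0,0,0,0]]]'

```text
time: 5.95
tcp_pos: [0.6181, 0.1521, 0.1683]
orientation: [-90.0, 0.0, -2.6]
contact_force: [0.5, -0.6, -1.2]
opening: 0.0392
```

>>> apply_moves --deltas '[[[1,15,0,0],[1,15,0,0],[1,15,0,0],[0,10,0,0],[0,6,0,0],[0,2,0,0],[0,0,0,0]]]' --newtons 25

```text
time: 6.53
tcp_pos: [0.6214, 0.1514, 0.1058]
orientation: [-90.0, 0.0, -2.7]
contact_force: [-0.4, 0.1, -1.5]
opening: 0.0391
```

>>> apply_moves --deltas '[[[0,1,0,0],[-0.6,1,0,0],[-0.6,1,0,0],[-0.6,1,0,0],[-0.6,1,0,0]]]'

```text
time: 6.95
tcp_pos: [0.6193, 0.1521, 0.1011]
orientation: [-90.0, -0.0, -2.7]
contact_force: [-0.3, -0.3, 6.7]
opening: 0.039
```

>>> apply_moves --deltas '[[[-0.6,1,0,0],[-0.6,1,0,0],[-0.6,1,0,0],[-0.6,1,0,0],[-0.6,1,0,0],[-0.6,1,0,0]]]'

```text
time: 7.45
tcp_pos: [0.6162, 0.1521, 0.0959]
orientation: [-90.0, -0.1, -2.7]
contact_force: [-0.3, -1.1, 9.0]
opening: 0.0393
```

```bash
python3 - <<'E'
from h import *
s=manip.observe();print(s["tcp_pos"].round(4),s["contact_force"].round(2),s["opening"])
im,d=manip.snapshot("side");a=cv2.resize(im[110:240,230:380],None,fx=4,fy=4,interpolation=2);cv2.imwrite("pics/s3.png",a)
E
```

```text
[0.6162 0.1521 0.0959] [-0.35 -1.05  9.01] 0.039327714183936394
```

View pics/s3.png

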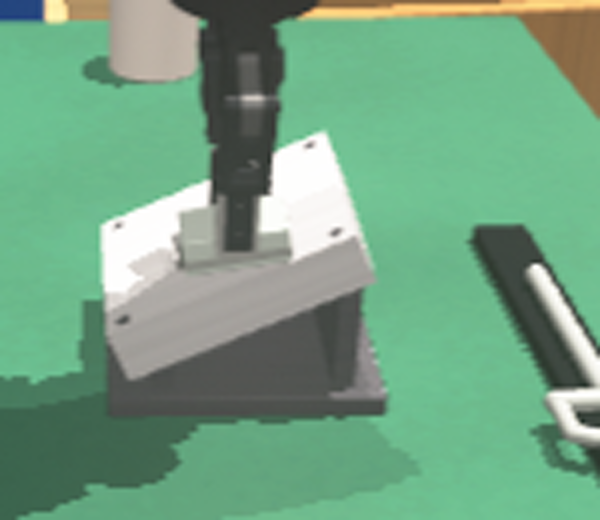

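The side crop shows the window (crop 180–290, 205–268) already pivoting in the pads, uphill end raised on the plate. I'll continue until it lies flat.

>>> apply_moves --deltas '[[[-0.6,1,0,0],[-0.6,1,0,0],[-0.6,1,0,0],[-0.6,1,0,0],[-0.6,1,0,0],[-0.6,1,0,0],[-0.4,1,0,0]]]'

```text
time: 8.08
tcp_pos: [0.6123, 0.1525, 0.0889]
orientation: [-90.0, -0.1, -2.7]
contact_force: [-0.9, -0.1, 7.6]
opening: 0.0391
```

>>> apply_moves --deltas '[[[-0.3,1,0,0],[-0.3,1,0,0],[-0.3,1,0,0]]]'

```text
time: 8.33
tcp_pos: [0.6114, 0.1526, 0.0861]
orientation: [-90.0, -0.1, -2.7]
contact_force: [-7.1, -2.7, 29.6]
opening: 0.0388
```

>>> apply_moves --deltas '[[[0,-2,0,0],[0,-5,0,0],[0,-10,0,0],[0,-10,0,0],[0,-10,0,0],[0,-5,0,0],[0,0,0,0],[0,0,0,0]]]'

```text
time: 9.0
tcp_pos: [0.6108, 0.1524, 0.1271]
orientation: [-90.0, -0.0, -2.7]
contact_force: [-0.4, 0.6, -1.1]
opening: 0.0389
```

```bash
python3 - <<'E'
from h import *
s=manip.observe();print(s["tcp_pos"].round(4),s["contact_force"].round(2),s["opening"])
im,d=manip.snapshot("side");np.savez("s4.npz",im=im,d=d);a=cv2.resize(im[125:225,225:325],None,fx=6,fy=6,interpolation=2);cv2.imwrite("pics/s4.png",a)
E
```

```text
[0.6108 0.1524 0.1271] [-0.43  0.59 -1.05] 0.038901660817921666
```

View pics/s4.png

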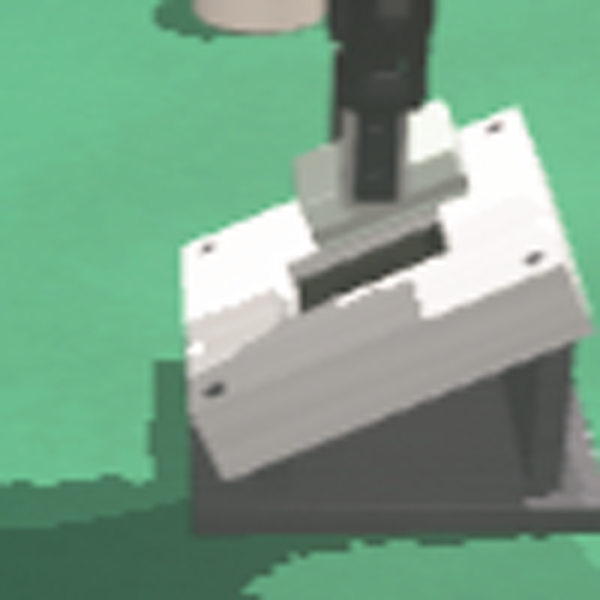

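The side crop shows the window tilted, its bottom edge (318,250)–(468,187) parallel to the plate. I'll compute its offset from the tool.

```bash
python3 - <<'E'
from h import *
t=np.array([.6108,.1524,.1271]);ux=np.array([.9989,-.0476,0]);uy=np.array([.0476,.9989,0])
p=onplane("side",[[278-.4,166.7-.4],[303-.4,156.2-.4]],t-.02*uy,uy)
q=np.c_[(p-t)@ux,(p-t)[:,2]];print(q.round(4),"mid",q.mean(0).round(4),"len",np.linalg.norm(q[1]-q[0]).round(4),"tilt",np.degrees(np.arctan2(*(q[1]-q[0])[::-1])).round(1))
E
```

```text
[[-0.0177 -0.0148]
 [ 0.0313  0.0083]] mid [ 0.0068 -0.0033] len 0.0542 tilt 25.2
```

>>> apply_moves --deltas '[[[0,0,10,0],[0,0,16,0],[-2,3,14,0],[-2,6,6.2,0],[-2,8,0,0],[-1.7,8,0,0],[0,3,0,0],[0,0,0,0]]]'

```text
time: 9.72
tcp_pos: [0.6042, 0.1982, 0.0975]
orientation: [-90.0, 0.1, -2.7]
contact_force: [-0.9, 0.2, -1.1]
opening: 0.0389
```

```bash
python3 - <<'E'
from h import *
s=manip.observe();print(s["tcp_pos"].round(4),s["contact_force"].round(2),s["opening"])
r=s["tcp_pos"]-[.6184,.1983,0];print("h,y'",r@[.9989,-.0476,0],r@[.0476,.9989,0])
im,d=manip.snapshot("side");im2,d=manip.snapshot("top")
o=np.hstack([cv2.resize(im[110:210,230:330],None,fx=4,fy=4,interpolation=2),cv2.resize(im2[150:250,110:210],None,fx=4,fy=4,interpolation=2)]);cv2.imwrite("pics/s5.png",o)
E
```

```text
[0.6042 0.1982 0.0975] [-0.93  0.23 -1.06] 0.03885786954566576
h,y' -0.014164929324266263 -0.0007450379383956882
```

View pics/s5.png

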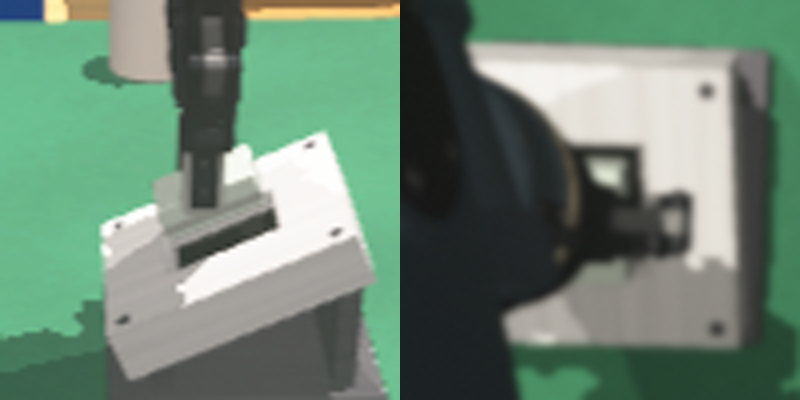

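The left half (side) shows the tilted window just above the pocket mouth, ends lined up. The right half (top) shows it over the pocket, partly hidden by the gripper. Now insert along the normal.

>>> apply_moves --deltas '[[[1.7,0,0.7,0],[1,2.2,0,0],[1,2.2,0,0],[1,2.2,0,0],[1,2.2,0,0],[1,2.2,0,0],[0.5,1.1,0,0],[0,0,0,0]]]'

```text
time: 10.48
tcp_pos: [0.6122, 0.1992, 0.0863]
orientation: [-90.0, 0.0, -2.7]
contact_force: [0.8, 0.2, -1.3]
opening: 0.0389
```

>>> apply_moves --deltas '[[[0.5,1,0,0],[0.5,1,0,0],[0.4,0.9,0,0],[0,0,0,0]]]'

```text
time: 10.82
tcp_pos: [0.6128, 0.1992, 0.0841]
orientation: [-90.0, 0.1, -2.7]
contact_force: [-10.2, -2.0, 8.7]
opening: 0.039
```

Force (−10, +9) N means the uphill end is on the bevel. I'll back off, shift downhill and retry.

>>> apply_moves --deltas '[[[-0.5,-1,0,0],[-1.5,-0.5,0,0],[-1.5,0.7,0,0],[0,1,0,0],[0,0,0,0]]]'

```text
time: 11.23
tcp_pos: [0.61, 0.1993, 0.0833]
orientation: [-90.0, 0.0, -2.7]
contact_force: [-0.7, 0.2, -0.7]
opening: 0.0386
```

>>> apply_moves --deltas '[[[0.4,0.9,0,0],[0.4,0.9,0,0],[0.4,0.9,0,0],[0,0,0,0]]]'

```text
time: 11.57
tcp_pos: [0.6113, 0.1992, 0.0805]
orientation: [-90.0, 0.0, -2.7]
contact_force: [-1.6, -0.6, -2.9]
opening: 0.039
```

>>> apply_moves --deltas '[[[0.4,0.9,0,0],[0.4,0.9,0,0],[0,0,0,0]]]'

```text
time: 11.82
tcp_pos: [0.6121, 0.1992, 0.0788]
orientation: [-90.0, 0.0, -2.7]
contact_force: [-2.0, 0.3, -2.2]
opening: 0.0394
```

```bash
python3 - <<'E'
from h import *
s=manip.observe();print(s["tcp_pos"].round(4),s["contact_force"].round(2),s["opening"])
im,d=manip.snapshot("side")
cv2.imwrite("pics/s6.png",cv2.resize(im[130:210,240:330],None,fx=7,fy=7,interpolation=2))
E
```

```text
[0.6121 0.1992 0.0788] [-2.02  0.31 -2.2 ] 0.039418211673999025
```

View pics/s6.png

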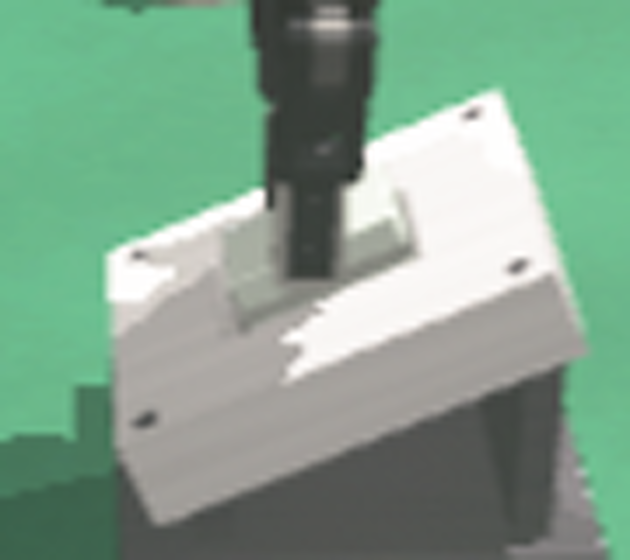

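The crop shows the window inside the pocket, square and parallel to the plate, several mm deep and still proud. Release it, let it settle on the seat, and rise.

>>> apply_moves --deltas '[[[0,0,0,0],[0,0,0,0],[0,0,0,0],[0,0,0,0],[0,0,0,0],[0,0,0,0]]]' --jaw 60

```text
time: 12.37
tcp_pos: [0.6123, 0.1992, 0.0792]
orientation: [-90.0, -0.0, -2.7]
contact_force: [0.1, -0.9, 0.4]
opening: 0.0597
```

>>> apply_moves --deltas '[[[0,-5,0,0],[0,-10,0,0],[0,-20,0,0],[0,-20,0,0],[-25,-10,0,0],[-35,0,0,0],[-35,0,0,0],[-35,0,0,0]]]'

```text
time: 13.03
tcp_pos: [0.4812, 0.2053, 0.1451]
orientation: [-90.0, -0.1, -2.7]
contact_force: [0.5, 0.5, 0.9]
opening: 0.0597
```

>>> apply_moves --deltas '[[[-35,0,0,0],[0,0,0,0]]]' --jaw 0

```text
time: 13.2
tcp_pos: [0.442, 0.2066, 0.1448]
orientation: [-90.0, 0.1, -2.6]
contact_force: [1.4, 0.1, -0.3]
opening: 0.0369
```

```bash
python3 - <<'E'
from h import *
s=manip.observe();print(s["tcp_pos"].round(4),s["contact_force"].round(2),s["opening"])
im,d=manip.snapshot("side");im2,d2=manip.snapshot("top");np.savez("top7.npz",im=im2,d=d2)
o=np.hstack([cv2.resize(im[130:210,240:320],None,fx=5,fy=5,interpolation=2),cv2.resize(im2[160:240,120:200],None,fx=5,fy=5,interpolation=2)]);cv2.imwrite("pics/s7.png",o)
E
```

```text
[0.442  0.2066 0.1448] [ 1.38  0.08 -0.33] 0.03685691903944276
```

View pics/s7.png

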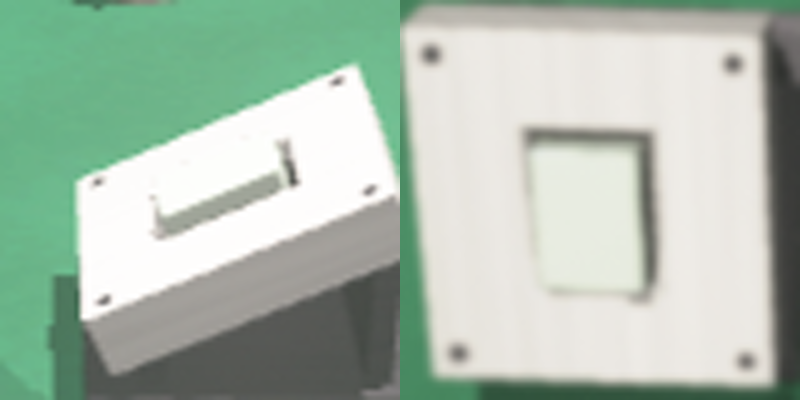

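Both halves show the window seated squarely, about 9 mm proud, slid slightly downhill with the gap at the uphill and right edges. Now I'll press with shut fingers, moving along the plate's normal.

```bash
cat > w.py <<'E'
from h import *
def chk(im,d):
    C=np.array([.6184,.1983,.077]);ux=np.array([.9989,-.0476,0])*np.cos(np.radians(25))+[0,0,np.sin(np.radians(25))];uy=np.array([.0476,.9989,0]);n=np.cross(ux,uy)
    yy,xx=np.mgrid[:420,:560]
    def fit(pc):
        for _ in range(4):
            c=pc.mean(0);v=np.linalg.svd(pc-c,full_matrices=False)[2][2];v=v*np.sign(v[2]);r=(pc-c)@v;pc=pc[abs(r)<=max(2*r.std(),5e-4)]
        return c,v
    box=(xx>120)&(xx<196)&(yy>165)&(yy<235)
    pc=cloud("top",d,box);L=np.c_[(pc-C)@ux,(pc-C)@uy]
    a,b=abs(L).T
    pl=fit(pc[((a>.042)|(b>.034))&(a<.062)&(b<.056)]);wi=fit(pc[(abs(L[:,0]+.002)<.02)&(b<.014)])
    print("proud mm",((wi[0]-pl[0])@pl[1]*1000).round(2),"tilt deg",np.degrees(np.arccos(min(1,wi[1]@pl[1]))).round(2),"plate k",((pl[0]-C)@n*1000).round(2),"slope",np.degrees(np.arccos(pl[1][2])).round(2))
if __name__=="__main__":
    f=np.load("top7.npz");chk(f["im"],f["d"])
E
python3 w.py
```

```text
proud mm 8.68 tilt deg 1.29 plate k -0.67 slope 25.04
```

>>> apply_moves --deltas '[[[20,0,0,0],[30,0,0,0],[30,0,0,0],[30,0,0,0],[30,10,0,0],[21.6,15,0,0],[0,15,0,0],[0,10,0,0]]]' --jaw 0 --newtons 60

```text
time: 13.97
tcp_pos: [0.6103, 0.1987, 0.0923]
orientation: [-90.0, 0.0, -2.8]
contact_force: [-0.3, 0.5, 0.2]
opening: 0.0001
```

>>> apply_moves --deltas '[[[0,0,0,0],[0,0,0,0]]]'

```text
time: 14.13
tcp_pos: [0.6086, 0.1993, 0.0942]
orientation: [-90.0, 0.0, -2.7]
contact_force: [-0.6, 1.1, -0.4]
opening: -0.0
```

>>> apply_moves --deltas '[[[-3,0,0,0],[-2,0,0,0],[0,3,0,0],[0.5,2,0,0],[0.4,1,0,0],[0.4,1,0,0],[0.4,1,0,0],[0,0,0,0]]]'

```text
time: 14.8
tcp_pos: [0.6055, 0.1995, 0.0858]
orientation: [-90.0, 0.0, -2.7]
contact_force: [-0.7, -0.4, 0.2]
opening: 0.0002
```

>>> apply_moves --deltas '[[[0.4,0.9,0,0],[0.4,0.9,0,0],[0.4,0.9,0,0],[0.4,0.9,0,0]]]'

```text
time: 15.13
tcp_pos: [0.6071, 0.1995, 0.0828]
orientation: [-90.0, -0.0, -2.7]
contact_force: [-3.1, -0.3, 5.8]
opening: -0.0001
```

>>> apply_moves --deltas '[[[0.4,0.9,0,0],[0.4,0.9,0,0],[0.4,0.9,0,0],[0.4,0.9,0,0]]]'

```text
time: 15.47
tcp_pos: [0.6087, 0.1994, 0.0792]
orientation: [-90.0, -0.0, -2.7]
contact_force: [-2.4, -0.5, 6.1]
opening: -0.0
```

>>> apply_moves --deltas '[[[0.4,0.9,0,0],[0.4,0.9,0,0],[0.4,0.9,0,0]]]'

```text
time: 15.72
tcp_pos: [0.6098, 0.1995, 0.077]
orientation: [-90.0, -0.0, -2.7]
contact_force: [-12.1, -1.9, 24.6]
opening: 0.0
```

>>> apply_moves --deltas '[[[0.4,0.9,0,0],[0.2,0.5,0,0],[0,0,0,0]]]'

```text
time: 15.97
tcp_pos: [0.61, 0.1995, 0.0768]
orientation: [-90.0, -0.0, -2.7]
contact_force: [-15.9, -1.3, 30.8]
opening: 0.0001
```

Force rose to 31 N along the normal, so the hard stop is reached, with the tip at about flush height. Back off and look.

>>> apply_moves --deltas '[[[0,-2,0,0],[0,-10,0,0],[0,-20,0,0],[0,-30,0,0],[-30,0,0,0],[-35,0,0,0],[-35,0,0,0],[-35,0,0,0]]]'

```text
time: 16.63
tcp_pos: [0.4744, 0.2055, 0.1371]
orientation: [-90.0, -0.0, -2.7]
contact_force: [0.2, 1.2, 0.0]
opening: 0.0001
```

>>> apply_moves --deltas '[[[-30,0,0,0],[0,0,0,0],[0,0,0,0]]]'

```text
time: 16.88
tcp_pos: [0.445, 0.2073, 0.1377]
orientation: [-90.0, -0.1, -2.6]
contact_force: [1.4, -0.1, -0.7]
opening: -0.0003
```

```bash
python3 - <<'E'
from w import *
im,d=manip.snapshot("side");im2,d2=manip.snapshot("top");chk(im2,d2)
for _ in range(2): chk(*manip.snapshot("top"))
o=np.hstack([cv2.resize(im[130:210,240:320],None,fx=5,fy=5,interpolation=2),cv2.resize(im2[160:240,120:200],None,fx=5,fy=5,interpolation=2)]);cv2.imwrite("pics/s8.png",o)
E
```

```text
proud mm 0.11 tilt deg 0.84 plate k -0.66 slope 25.14
proud mm -0.06 tilt deg 0.28 plate k -0.65 slope 25.08
proud mm -0.12 tilt deg 2.88 plate k -0.65 slope 25.01
```

View pics/s8.png

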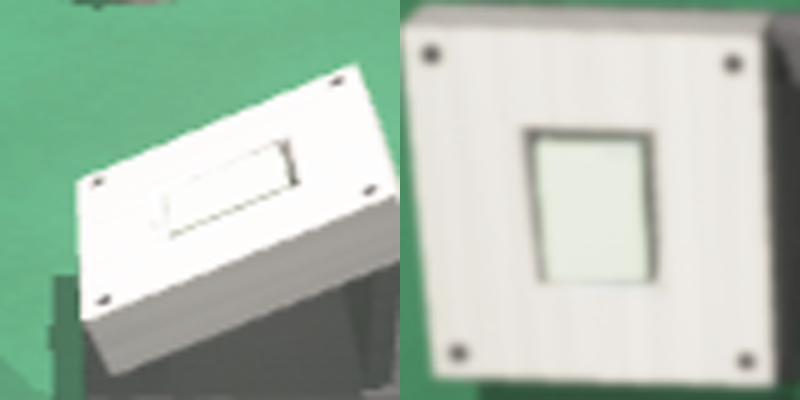

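The side and top halves show the window flush and square. Depth measurements give 0.0 ± 0.1 mm proud. Handing in.

```bash
python3 -c "
from rig import manip
print(manip.job_done())"
```

```text
the job is handed in; nothing more can be done
None
```

The window is in the pocket and pressed fully down, flush with the plate. The arm has let go and is clear, and I handed the job in at about 17 s of the 51 s allowed.

- **Tilting:** The moves can't tilt the tool. I gripped the window across its 40 mm sides, pressed its uphill end on the plate's side margin until it lay flat at 25°, and carried it to the pocket like that.
- **Inserting:** The first try caught the uphill bevel at about 10 N sideways. I backed off, shifted about 3 mm downhill, inserted it several millimetres and released it. It settled on the unpressed seat, measured 8.7 mm proud against 9 mm expected.
- **Pressing:** I pushed with shut fingers along the plate's normal. The seat gave at roughly 6–8 N, then the force rose to about 35 N in total at the hard stop.

**Last checks:**
- **Flushness:** Three depth readings gave 0.1, −0.1 and −0.1 mm proud.
- **Tilt:** The same readings gave 0.3°, 0.8° and 2.9°, which do not agree well. I took the spread as depth noise, because both views show it flush all round and it is well inside the 3.4° limit.
- **Centring:** I judged this by eye only. The window sits against the downhill side of its clearance.
- **Other things on the bench:** The arm never came near the coupling, the round glass or the yellow blocks after the pick-up. I did not measure their positions again at the end.

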